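# Put the beam-expander lenses back on their bases

### The job

Rebuild the beam expander on the optics board: take the three lens mounts (the ones on square feet) and stand each one on its own base in the laser beam, the smallest lens on the base nearest the laser, the medium one on the middle base and the largest on the base farthest from the laser. Each must stand upright and centred on its base, foot square with the base and lens facing along the beam (either face first); set them down gently without dropping them, and leave the iris, the mirror mount and the beam-splitter cube standing where they are.

Things in the scene. Friction and masses are not known exactly. Their poses are not given: they have to be found in the camera images.
- laser_exit (a point): beam exit of the laser head (a fixed grey box with black fins on top, 260 x 82 mm, 147 mm high, at the left side of the board): the middle of the round boss on its front face, 92 mm above the board. x is the direction of the level beam, which runs straight over the three bases; y across it, z up. The box lies behind the point, along -x.
- base_a_top (a point): one of three identical black base plates bolted to the board in a row under the beam, 130 mm or more apart; any of them may be nearest the laser. Flat top 50 x 50 mm, 12 mm above the board, with flush steel discs and balls (a mount simply stands on it); a low screw lug on two sides (80 mm over the lugs). The point is the centre of the top; x along the beam, y across, z up.
- base_b_top (a point): one of three identical black base plates bolted to the board in a row under the beam, 130 mm or more apart; any of them may be nearest the laser. Flat top 50 x 50 mm, 12 mm above the board, with flush steel discs and balls (a mount simply stands on it); a low screw lug on two sides (80 mm over the lugs). The point is the centre of the top; x along the beam, y across, z up.
- base_c_top (a point): one of three identical black base plates bolted to the board in a row under the beam, 130 mm or more apart; any of them may be nearest the laser. Flat top 50 x 50 mm, 12 mm above the board, with flush steel discs and balls (a mount simply stands on it); a low screw lug on two sides (80 mm over the lugs). The point is the centre of the top; x along the beam, y across, z up.
- lens_small_ring (a point): the small lens mount, loose, 0.15 to 0.37 kg: upright black ring 20 mm in diameter, 12 mm thick, glass in it, on a 12.7 mm post and 25 mm round holder (top 28 mm up) on a square foot 50 x 50 x 12 mm. The point is the ring centre, 80 mm above the underside and over the middle of the foot; x is the lens axis (both faces alike), y across the ring (grip its edge along y from above), z up.
- lens_medium_ring (a point): the medium lens mount, loose, 0.15 to 0.37 kg: upright black ring 36 mm in diameter, 13 mm thick, glass in it, on a 12.7 mm post and 25 mm round holder (top 28 mm up) on a square foot 50 x 50 x 12 mm. The point is the ring centre, 80 mm above the underside and over the middle of the foot; x is the lens axis (both faces alike), y across the ring (grip its edge along y from above), z up.
- lens_large_ring (a point): the large lens mount, loose, 0.15 to 0.37 kg: upright black ring 58 mm in diameter, 15 mm thick, glass in it, on a 12.7 mm post and 25 mm round holder (top 28 mm up) on a square foot 50 x 50 x 12 mm. The point is the ring centre, 80 mm above the underside and over the middle of the foot; x is the lens axis (both faces alike), y across the ring (grip its edge along y from above), z up.
- iris_mid (a point): an iris diaphragm: round black ring 44 mm wide, 11 mm thick, closed by dark leaves with a small hole, with a little lever on top reaching 118 mm above the board, loose, about 0.3 kg, stays where it is. On a round 38 mm steel pedestal. The point is on its upright axis, 80 mm above the board; x through the hole, z up.
- mirror_mid (a point): a mirror mount: two square black plates 52 x 52 mm with steel adjusting knobs, 47 mm thick over all, top 106 mm above the board, loose, about 0.3 kg, stays where it is. On a round 38 mm steel pedestal. The point is on its upright axis, 80 mm above the board; x square to the mirror, z up.
- splitter_mid (a point): a 25 mm glass beam-splitter cube on a round black table 52 mm wide, held by a small clamp, top 105 mm above the board, loose, about 0.3 kg, stays where it is. On a round 38 mm steel pedestal. The point is on its upright axis, 80 mm above the board; z up.
Not all that is in view belongs to the job. Leave any pink or yellow look-alike of the part that bears base_c_top alone.

How it is judged (in metres and radians):
At the end, for the whole second after the job is handed in: Small lens on the base nearest the laser, medium on the middle one, large on the farthest: each within 10 mm of its base's centre (from above), ring centre 92 mm (within 4) above the board, upright within 0.06 rad, lens axis within 0.2 rad of the beam either way round, at rest (below 0.02 m/s) ((horizontal distance between lens_small_ring and base_a_top below 0.01 m or horizontal distance between lens_small_ring and base_b_top below 0.01 m or horizontal distance between lens_small_ring and base_c_top below 0.01 m) and x of lens_small_ring in the frame of laser_exit below 0.307 m and height (world z) of lens_small_ring between 0.088 and 0.096 m and angle between each of lens_small_ring, lens_medium_ring, lens_large_ring's own z axis and vertical below 0.06 rad and angle between the x axis of each of lens_small_ring, lens_medium_ring, lens_large_ring and the x axis of laser_exit, either way round below 0.2 rad and linear speed of each of lens_small, lens_medium, lens_large below 0.02 m/s and (horizontal distance between lens_medium_ring and base_a_top below 0.01 m or horizontal distance between lens_medium_ring and base_b_top below 0.01 m or horizontal distance between lens_medium_ring and base_c_top below 0.01 m) and x of lens_medium_ring in the frame of laser_exit between 0.307 and 0.507 m and height (world z) of lens_medium_ring between 0.088 and 0.096 m and (horizontal distance between lens_large_ring and base_a_top below 0.01 m or horizontal distance between lens_large_ring and base_b_top below 0.01 m or horizontal distance between lens_large_ring and base_c_top below 0.01 m) and x of lens_large_ring in the frame of laser_exit above 0.507 m and height (world z) of lens_large_ring between 0.088 and 0.096 m); the robot touches nothing.
It fails at once if a lens mount is dropped or falls (faster than 0.5 m/s while no finger touches it) ((linear speed of lens_small above 0.5 m/s and contact force between lens_small and the fingers below 0.01 N) or (linear speed of lens_medium above 0.5 m/s and contact force between lens_medium and the fingers below 0.01 N) or (linear speed of lens_large above 0.5 m/s and contact force between lens_large and the fingers below 0.01 N)).
It fails at once if the iris is shifted by more than 15 mm or tipped (distance of iris_mid from where it was at the start of the episode above 0.015 m or angle between iris_mid's own z axis and vertical above 0.3 rad).
It fails at once if the mirror mount is shifted by more than 15 mm or tipped (distance of mirror_mid from where it was at the start of the episode above 0.015 m or angle between mirror_mid's own z axis and vertical above 0.3 rad).
It fails at once if the beam-splitter cube mount is shifted by more than 15 mm or tipped (distance of splitter_mid from where it was at the start of the episode above 0.015 m or angle between splitter_mid's own z axis and vertical above 0.3 rad).
It also fails if it takes over 99 s, if anything falls off the work surface, if the arm or the gripper's body presses on something with over 40 N, if the wrist force passes 120 N, or if a joint passes its speed limit or range.

### The arm

A 7-joint arm with a two-finger parallel gripper is mounted at the origin on the work surface. World frame = base frame: x ahead of the robot, y to its left, z up, the work surface at z = 0. Lengths are in m, angles in degrees, forces in N, time in s.
With the tool pointing down it reaches from about 0.425 to 0.875 m from the base axis. Payload 8.4 kg.
Tool frame: the origin (TCP) lies midway between the tips of the shut fingers; the grasp point (between the pads) lies 19 mm behind it (grip_point_offset is the distance from the TCP to the grasp point, in m); z points along the fingers, y is the line along which they close (so a half turn about z gives the same grasp; the last joint's range is limited). The gripper opens to 87 mm and grips with 3 to 60 N. Pads are 19 mm wide; open, the fingers measure 117 mm over their backs; the gripper's body (75 mm by 190 mm) begins 51 mm behind the grasp point.
Start: joints at [-78.106, 19.091, 2.286, 83.961, -0.768, 76.965, -3.352], TCP at [0.196, 0.62, 0.223] pointing down, gripper open.
Joint ranges: [-147.57, 147.57], [-21.85, 119.76], [-74.77, 79.35], [14.55, 137.4], [-85.83, 265.84], [4.83, 119.75], [-152.11, 152.11]. Speed limits (degrees/s): [127.2, 127.2, 159.86, 159.86, 180, 180, 180].

### API

Orientations are given as a 3x3 rotation matrix whose columns are the frame's x, y, z axes.
In Python, from rig import * gives the robot as it stands. The module is installed in compiled form; this text tells all that it offers.
- The arm moves only by the tool apply_moves, never from a script. Its argument "targets" is a list of rows, each a list of 5 numbers: the opening in per cent of the stroke, from 0 (shut) to 100 (fully open), then the shift along the tool's x, y, z in cm, then the turn about the tool's z in rad. A call has 1 to 5 rows; each row is the pose to reach, as a shift and turn from the pose commanded when the call began, along the tool's axes at that moment; what a row does not reach only later rows make up. A row lasts 1/8 s, in which the tool goes at most 62.5 mm and 10.7 degrees, less where a joint would pass 70% of its speed; a pose out of reach is approached as far as the arm can. A call with a gripper value outside its range is refused whole. The fingers move at their own pace and stop on an object; "squeeze" is the grip in N (left out, the last holds). Time passes only in rows, so rows that repeat a pose let the fingers close. It gives the time, the measured TCP pose, the force, the opening and the grip force at its end, in the units of the state.
- get_obs(): the state, without advancing time (a new reading comes with each control period).
- read_camera(name): name is "side" or "top"; returns a dict with "frame" (420x560x3 uint8, red, green, blue), "K" (3x3 intrinsics, pixels), "rvec" (rotation vector, rad) and "tvec" (3), from world to camera coordinates, as OpenCV has them. Camera axes: x right, y down, z forward; pixel columns grow to the right and rows downward; lengths in m; the calibration is good to about 2 mm. A picture is of the moment at which its call begins. There is no depth.
- close_job(): hands the job in; it is judged then, once.
The state is a dict: "t": time; "qpos": joint angles; "dq": joint speeds; "joint_torque": joint torques, N m; "position": TCP position; "eef_rot": TCP orientation; "ft_force": force on the tool from outside, world axes, zero at the start; "moment": the same for the moment, N m; "width": finger opening in m; "finger_force": force on a finger pad.
Only numpy, scipy, OpenCV 4.12 (cv2) and the standard library are available. Lean on these libraries where they do the work, as an engineer would, in place of code of your own. Each camera call takes 0.05 s, during which the arm holds its last target. There are 200 camera calls.

## Working session

There is one attempt and no reset: what is moved stays moved. The work goes in short steps, Python scripts to look and compute and a tool call to move; the robot and the scene stay as the last step left them, time stands still between calls to the robot, and variables do not carry over. Pictures are saved under pics/ and viewed, at most 14 in all, crops included, and the job is handed in when it is done.

Besides the shell and the picture viewer there is one more tool, called after "Call:" in YAML: its name, and indented under it one key for each argument. apply_moves: Moves the arm, as the interface text tells. Its arguments: {"type":"object","properties":{"targets":{"type":"array"},"squeeze":{"type":"number"}},"required":["targets"]}

```bash
mkdir -p pics
python3 - <<'E'
from rig import *
import cv2
for n in("top","side"):
    c=read_camera(n); cv2.imwrite(f"pics/{n}0.png",c["frame"][:,:,::-1])
    R=cv2.Rodrigues(c["rvec"])[0]; print(n,c["K"].round(1).tolist(),(-R.T@c["tvec"]).round(3),R.round(2).tolist())
o=get_obs();print(o["position"],o["eef_rot"],o["width"],o["t"])
E
```

```text
top [[417.3, 0.0, 279.6], [0.0, 417.3, 207.9], [0.0, 0.0, 1.0]] [0.321 0.072 1.094] [[-0.02, -1.0, 0.02], [-0.98, 0.01, -0.18], [0.18, -0.02, -0.98]]
side [[521.6, 0.0, 290.2], [0.0, 521.6, 210.5], [0.0, 0.0, 1.0]] [-0.246 -0.656  0.849] [[0.68, -0.73, -0.0], [-0.43, -0.4, -0.81], [0.59, 0.55, -0.58]]
[0.19620335 0.61922878 0.22176261] [[-9.53300669e-01  3.02022696e-01 -3.53670993e-04]
 [ 3.02022887e-01  9.53299593e-01 -1.43612448e-03]
 [-9.65877714e-05 -1.47587516e-03 -9.99998906e-01]] 0.08731865357667142 0.1
```

View pics/top0.png

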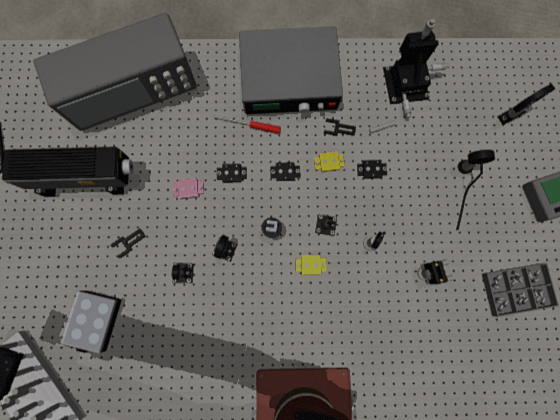

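View pics/side0.png

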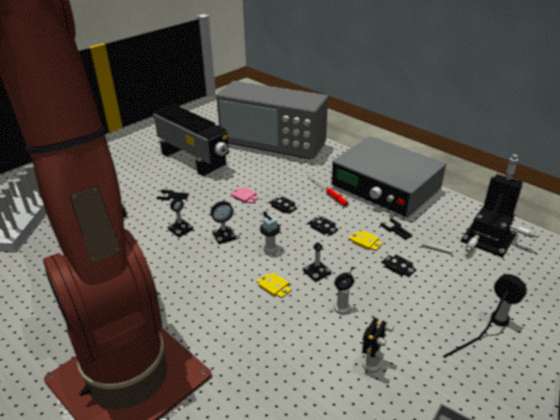

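Top view: bases at (232,172), (285,171), (372,169), with the beam running right from the laser boss at (127,167). The lenses are medium (182,271), large (225,247) and small (326,224). The splitter is at (271,228), the iris at (376,240) and the mirror at (433,272). The side view confirms this. I'll zoom in next.

```bash
cat > h.py <<'E'
from rig import *
import cv2, numpy as np
def cam(n):
    c=read_camera(n); c["R"]=cv2.Rodrigues(c["rvec"])[0]; c["C"]=-c["R"].T@c["tvec"].ravel(); return c
def ray(c,uv,z):
    d=c["R"].T@np.linalg.inv(c["K"])@np.array([uv[0],uv[1],1.]); return c["C"]+d*(z-c["C"][2])/d[2]
def proj(c,p): return cv2.projectPoints(np.array(p,float).reshape(-1,3),c["rvec"],c["tvec"],c["K"],None)[0][:,0]
E
python3 - <<'E'
from h import *
t=cam("top");s=cam("side")
f=t["frame"][145:295,160:360][:,:,::-1]; cv2.imwrite("pics/tz.png",cv2.resize(f,None,fx=4,fy=4,interpolation=cv2.INTER_CUBIC))
f=s["frame"][180:300,150:350][:,:,::-1]; cv2.imwrite("pics/sz.png",cv2.resize(f,None,fx=4,fy=4,interpolation=cv2.INTER_CUBIC))
E
```

```text
(no output)
```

View pics/tz.png

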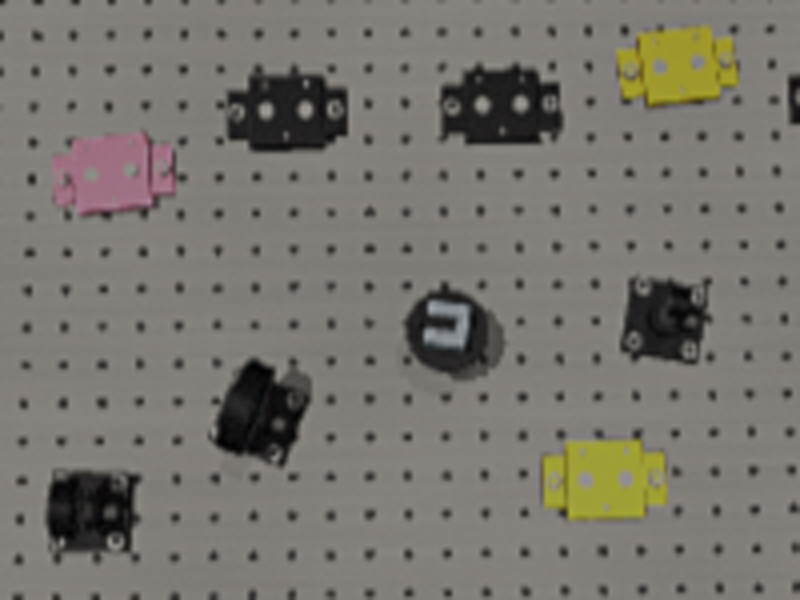

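View pics/sz.png

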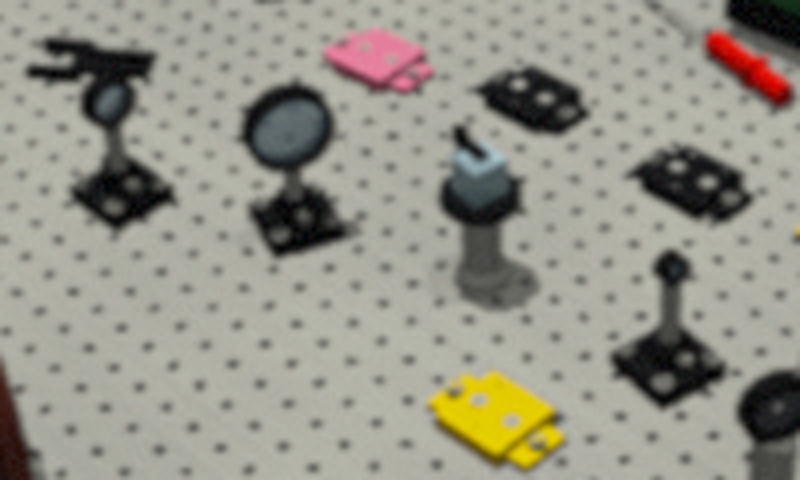

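Run:
```python
from h import *
t=cam("top");s=cam("side")
a=t["frame"][205:245,306:346]; b=s["frame"][235:285,295:345]
# medium for compare
a2=t["frame"][252:292,162:202]; b2=s["frame"][190:240,155:205]
r=lambda f:cv2.resize(f[:,:,::-1],(390,290) if 0 else (290,290),interpolation=cv2.INTER_CUBIC)
cv2.imwrite("pics/cmp.png",cv2.convertScaleAbs(np.vstack([np.hstack([r(a),r(b)]),np.hstack([r(a2),r(b2)])]),alpha=1.6))
T=lambda X,Y:(160+X/4-.4,145+Y/4-.4); S=lambda X,Y:(150+X/4-.4,180+Y/4-.4)
# bases: bright discs inside dark plates
g=t["frame"].max(2)
def discs(u,v,h=17):
    p=g[v-12:v+13,u-h:u+h+1]; _,_,st,ce=cv2.connectedComponentsWithStats((p<70).astype(np.uint8))
    i=1+st[1:,4].argmax(); ys,xs=np.where(_==i) if 0 else (None,None)
    m=(p<70).astype(np.uint8); cn=max(cv2.findContours(m,0,2)[0],key=cv2.contourArea)
    q=cv2.minAreaRect(cn); return (q[0][0]+u-h,q[0][1]+v-12),q[1],q[2]
for k,(u,v) in dict(b1=(232,172),b2=(285,171),b3=(372,169),m=(182,271),s=(326,224),l=(225,248)).items():
    c,w,an=discs(u,v); print(k,np.round(c,1),np.round(w,1),round(an,1),ray(t,c,.012).round(4))
for k,x in dict(m=(92,511),l=(254,415),s=(666,318)).items(): print("foot top",k,ray(t,T(*x),.012).round(4))
for k,x in dict(m=(110,101),l=(288,126),s=(672,268)).items(): print("ring side",k,ray(s,S(*x),.080).round(4))
print("laser",ray(t,(128,167),.092))
for q in [(213,432),(274,453),(295,398)]:print(ray(t,T(*q),.012).round(4))
for k,x in dict(iris=(376,240),mirror=(433,272),spl=(271,228)).items(): print(k,ray(t,x,.1).round(3))
```

```text
b1 [231.5 172. ] [20. 29.] 90.0 [0.6184 0.1777 0.012 ]
b2 [285.  170.5] [19. 30.] 90.0 [0.621  0.0347 0.012 ]
b3 [371.5 169.5] [19. 29.] 90.0 [ 0.6213 -0.1982  0.012 ]
m [183. 273.] [20. 22.] 90.0 [0.3534 0.2998 0.012 ]
s [326.3 225. ] [21. 20.] 7.6 [ 0.4722 -0.0709  0.012 ]
l [225. 248.] [19.6 22.8] 18.4 [0.4157 0.1934 0.012 ]
foot top m [0.3551 0.3009 0.012 ]
foot top l [0.4149 0.1983 0.012 ]
foot top s [ 0.4746 -0.0705  0.012 ]
ring side m [0.355  0.3039 0.08  ]
ring side l [0.4148 0.1996 0.08  ]
ring side s [ 0.4738 -0.0685  0.08  ]
laser [0.61186381 0.42504016 0.092     ]
[0.4043 0.2246 0.012 ]
[0.3903 0.1852 0.012 ]
[0.4255 0.1719 0.012 ]
iris [ 0.422 -0.177  0.1  ]
mirror [ 0.344 -0.309  0.1  ]
spl [0.454 0.074 0.1  ]
```

View pics/cmp.png

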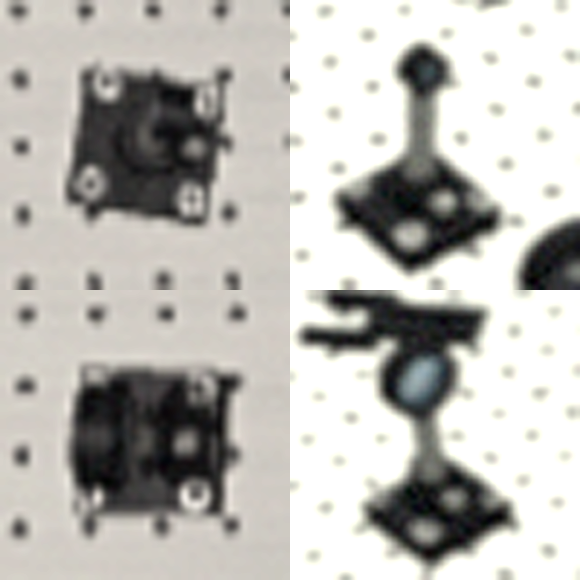

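The small and medium lenses show the same foot detail, so both have their lens axis roughly along world -y. The small one is about 9° off and the large one about 20° off. I'll fetch the medium lens first.

Call:
apply_moves:
  targets:
    - [100,-12,-12.5,0,0.93]
    - [100,-24.7,-25.4,0,0.93]
    - [100,-24.7,-25.4,0,0.93]
    - [100,-24.7,-25.4,0,0.93]
    - [100,-24.7,-25.4,0,0.93]
  squeeze: 15

```text
t: 0.92
position: [0.3369, 0.3383, 0.2227]
eef_rot: [[-0.322, 0.947, 0.0], [0.947, 0.322, 0.001], [0.001, 0.0, -1.0]]
ft_force: [1.0, 0.2, -0.5]
width: 0.0867
finger_force: 0.0
```

```bash
cat > go.py <<'E'
from h import *
import sys
x,y,z,w=map(float,sys.argv[1:5]); o=get_obs(); R=np.array(o["eef_rot"]); p=np.array(o["position"])
a=np.degrees(np.arctan2(R[1,1],R[0,1])); d=R.T@(np.array([x,y,z])-p)
print("t",round(o["t"],2),"at",p.round(4),"yaw",a.round(2),"tilt",R[:,2].round(3),"| cm",(d*100).round(2),"turn",round(-np.radians((w-a+90)%180-90),3),"q7",np.round(o["qpos"],0)[-1],"F",np.round(o["ft_force"],1),"w",round(o["width"],4),"ff",o["finger_force"])
E
python3 go.py .355 .302 .2 0
```

```text
t 0.93 at [0.3369 0.3383 0.2227] yaw 18.79 tilt [ 0.     0.001 -1.   ] | cm [-4.02  0.54  2.27] turn 0.328 q7 -32.0 F [ 1.   0.2 -0.5] w 0.0867 ff 0.0
```

Call:
apply_moves:
  targets:
    - [100,-4.0,0.5,0,0.16]
    - [100,-4.0,0.5,2,0.34]
    - [100,-4.0,0.5,6,0.34]
    - [100,-4.0,0.5,10,0.34]
    - [100,-4.0,0.5,10,0.34]

```text
t: 1.55
position: [0.3527, 0.3025, 0.1205]
eef_rot: [[0.006, 1.0, -0.003], [1.0, -0.006, -0.004], [-0.004, -0.003, -1.0]]
ft_force: [0.4, 0.1, 1.3]
width: 0.087
finger_force: 0.0
```

```bash
python3 go.py .355 .302 .061 0
python3 - <<'E'
from h import *
a=cam("side")["frame"][120:250,110:280];b=cam("top")["frame"][220:350,110:280]
cv2.imwrite("pics/g1.png",cv2.resize(np.hstack([a,b])[:,:,::-1],None,fx=2.3,fy=2.3,interpolation=cv2.INTER_CUBIC))
E
```

```text
t 1.55 at [0.3527 0.3025 0.1205] yaw -0.36 tilt [-0.003 -0.004 -1.   ] | cm [-0.02  0.25  5.95] turn -0.006 q7 -46.0 F [0.4 0.1 1.3] w 0.087 ff 0.0
```

View pics/g1.png

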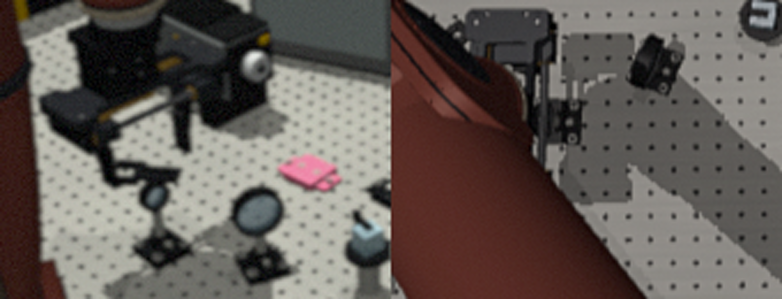

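The fingers straddle the medium ring (side view, ring at (153,195)) from above. I'll descend and grip.

Call:
apply_moves:
  targets:
    - [100,0,0.2,3,0]
    - [100,0,0.2,5.5,0]
    - [100,0,0.2,5.9,0]
    - [40,0,0.2,5.9,0]
    - [30,0,0.2,5.9,0]
  squeeze: 15

```text
t: 2.28
position: [0.3568, 0.3049, 0.065]
eef_rot: [[0.006, 1.0, 0.001], [1.0, -0.006, 0.002], [0.002, 0.001, -1.0]]
ft_force: [0.1, -0.2, 0.7]
width: 0.074
finger_force: 0.0
```

Call:
apply_moves:
  targets:
    - [10,0,0,0,0]
    - [10,0,0,0,0]
    - [10,0,0,0,0]
    - [10,0,0,0,0]
    - [10,0,0,0,0]
  squeeze: 15

```text
t: 2.9
position: [0.356, 0.3041, 0.0636]
eef_rot: [[0.006, 1.0, -0.0], [1.0, -0.006, -0.0], [-0.0, -0.0, -1.0]]
ft_force: [-0.5, -0.3, 1.7]
width: 0.0358
finger_force: 15.0
```

Call:
apply_moves:
  targets:
    - [10,0,0,-1,0]
    - [10,0,0,-4,0]
    - [10,0,0,-8,0]
    - [10,0,0,-12,0]
    - [10,0,0,-14,0]
  squeeze: 25

```text
t: 3.52
position: [0.3567, 0.3044, 0.2063]
eef_rot: [[0.006, 1.0, 0.002], [1.0, -0.006, 0.002], [0.002, 0.002, -1.0]]
ft_force: [0.4, 0.7, -2.1]
width: 0.0355
finger_force: 25.0
```

```bash
python3 go.py .621 .035 .2 0
```

```text
t 3.52 at [0.3567 0.3044 0.2063] yaw -0.36 tilt [ 0.002  0.002 -1.   ] | cm [-26.78  26.6    0.62] turn -0.006 q7 -47.0 F [ 0.4  0.7 -2.1] w 0.0355 ff 24.99975174665451
```

Call:
apply_moves:
  targets:
    - [10,-2,2,0,0]
    - [10,-5.5,5.5,0,0]
    - [10,-9,9,0,0]
    - [10,-12.5,12.5,0,0]
    - [10,-16,16,0,0]

```text
t: 4.15
position: [0.516, 0.1418, 0.2042]
eef_rot: [[0.006, 1.0, 0.0], [1.0, -0.006, 0.0], [0.0, 0.0, -1.0]]
ft_force: [0.5, 0.6, -1.6]
width: 0.0353
finger_force: 25.0
```

Call:
apply_moves:
  targets:
    - [10,-3.5,3.5,0,0]
    - [10,-7,7,0,0]
    - [10,-9.5,9.3,0,0]
    - [10,-10.6,10.4,2,0]
    - [10,-10.6,10.4,5,0]

```text
t: 4.78
position: [0.6197, 0.0347, 0.154]
eef_rot: [[0.008, 1.0, 0.002], [1.0, -0.008, -0.001], [-0.001, 0.002, -1.0]]
ft_force: [0.4, 0.5, -2.2]
width: 0.0351
finger_force: 25.0
```

Call:
apply_moves:
  targets:
    - [10,0,0,2,0]
    - [10,0,0,4,0]
    - [10,0,0,4,0]
    - [10,0,0,4,0]

```text
t: 5.28
position: [0.619, 0.0366, 0.1144]
eef_rot: [[0.006, 1.0, 0.001], [1.0, -0.006, 0.0], [0.0, 0.001, -1.0]]
ft_force: [-0.4, 0.5, -1.5]
width: 0.0352
finger_force: 25.0
```

```bash
python3 go.py .621 .035 .0756 0
python3 - <<'E'
from h import *
a=cam("side")["frame"][140:270,230:400];b=cam("top")["frame"][110:240,200:370]
cv2.imwrite("pics/g2.png",cv2.resize(np.hstack([a,b])[:,:,::-1],None,fx=2.3,fy=2.3,interpolation=cv2.INTER_CUBIC))
E
```

```text
t 5.28 at [0.619  0.0366 0.1144] yaw -0.34 tilt [ 0.001  0.    -1.   ] | cm [-0.16  0.2   3.88] turn -0.006 q7 4.0 F [-0.4  0.5 -1.5] w 0.0352 ff 24.999796450138092
```

View pics/g2.png

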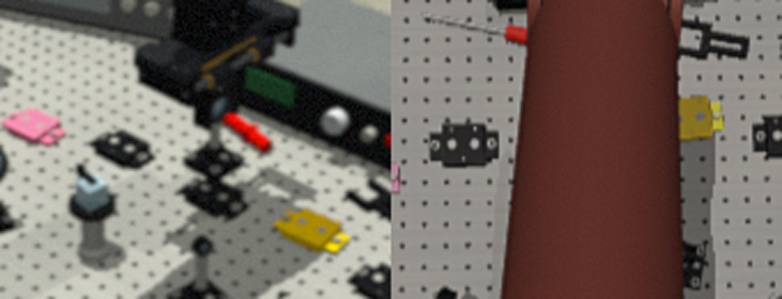

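Run:
```python
from h import *
s=cam("side")
for n,(U,V),z in (("base",(214,197),.012),("foot",(213,160),.0628)):print(n,ray(s,(230+U/2.3-.3,140+V/2.3-.3),z).round(4))
g=s["frame"].max(2)
# dark-region extents per row around foot/base column
for v in range(198,236,2):
    r=g[v,295:355]; xs=np.where(r<75)[0]; print(v,(xs.min()+295,xs.max()+295,len(xs)) if len(xs) else None,end=" ")
for n,c,z,h in(("base",(.621,.035),.012,.025),("foot",(.619,.0346),.0628,.025)):
    print(n,proj(s,[[c[0]+i*h,c[1]+j*h,z] for i,j in((-1,-1),(-1,1),(1,1),(1,-1))]).round(1).tolist())
```

```text
base [0.6133 0.0307 0.012 ]
foot [0.6129 0.0342 0.0628]
198 None 200 None 202 (np.int64(320), np.int64(325), 3) 204 (np.int64(318), np.int64(327), 10) 206 (np.int64(316), np.int64(330), 15) 208 (np.int64(295), np.int64(333), 18) 210 (np.int64(311), np.int64(334), 24) 212 (np.int64(313), np.int64(332), 20) 214 (np.int64(316), np.int64(330), 14) 216 (np.int64(319), np.int64(326), 8) 218 (np.int64(319), np.int64(325), 7) 220 (np.int64(315), np.int64(328), 13) 222 (np.int64(309), np.int64(334), 25) 224 (np.int64(310), np.int64(335), 26) 226 (np.int64(311), np.int64(335), 23) 228 (np.int64(313), np.int64(337), 25) 230 (np.int64(316), np.int64(337), 19) 232 (np.int64(319), np.int64(334), 16) 234 (np.int64(323), np.int64(332), 6) base [[324.5, 231.6], [310.1, 223.7], [322.3, 215.5], [336.6, 223.1]]
foot [[324.9, 216.3], [310.1, 208.5], [322.6, 200.5], [337.3, 207.9]]
```

Call:
apply_moves:
  targets:
    - [10,-0.2,0.1,1.2,0]
    - [10,-0.2,0.1,2.4,0]
    - [10,-0.2,0.1,3.2,0]
    - [10,-0.2,0.1,3.6,0]
    - [10,-0.2,0.1,3.7,0]

```text
t: 6.05
position: [0.6194, 0.0344, 0.0762]
eef_rot: [[0.006, 1.0, -0.0], [1.0, -0.006, -0.0], [-0.0, -0.0, -1.0]]
ft_force: [0.4, -0.0, -1.5]
width: 0.035
finger_force: 25.0
```

Call:
apply_moves:
  targets:
    - [10,0,0,0.1,0]
    - [10,0,0,0.2,0]
    - [10,0,0,0.2,0]

```text
t: 6.42
position: [0.6198, 0.0345, 0.0756]
eef_rot: [[0.006, 1.0, 0.001], [1.0, -0.006, 0.001], [0.001, 0.001, -1.0]]
ft_force: [-3.4, -0.8, 5.6]
width: 0.035
finger_force: 25.0
```

Contact at the expected height, so I'll release and rise.

Call:
apply_moves:
  targets:
    - [45,0,0,-0.1,0]
    - [60,0,0,-0.1,0]
    - [100,0,0,-0.1,0]
    - [100,0,0,-0.1,0]
    - [100,0,0,-0.1,0]

```text
t: 7.05
position: [0.6195, 0.0345, 0.0755]
eef_rot: [[0.006, 1.0, -0.0], [1.0, -0.006, -0.0], [-0.0, -0.0, -1.0]]
ft_force: [-0.1, -0.2, 0.5]
width: 0.0711
finger_force: 0.0
```

Call:
apply_moves:
  targets:
    - [100,0,0,-3,0]
    - [100,0,0,-8,0]
    - [100,0,0,-13,0]
    - [100,-5,-3,-13,0]
    - [100,-10,-8,-13,0]

```text
t: 7.68
position: [0.5447, -0.0609, 0.2061]
eef_rot: [[0.006, 1.0, 0.002], [1.0, -0.006, -0.001], [-0.001, 0.002, -1.0]]
ft_force: [-0.7, -1.9, -0.1]
width: 0.0872
finger_force: 0.0
```

```bash
python3 go.py .474 -.0697 .125 -9
python3 - <<'E'
from h import *
a=cam("side")["frame"][180:240,290:370];b=cam("top")["frame"][140:200,245:325]
cv2.imwrite("pics/g3.png",cv2.convertScaleAbs(cv2.resize(np.hstack([a,b])[:,:,::-1],None,fx=5,fy=5,interpolation=cv2.INTER_CUBIC),alpha=1.5))
E
```

```text
t 7.67 at [ 0.5447 -0.0609  0.2061] yaw -0.33 tilt [ 0.002 -0.001 -1.   ] | cm [-0.91 -7.07  8.1 ] turn 0.151 q7 7.0 F [-0.7 -1.9 -0.1] w 0.0872 ff 0.0
```

View pics/g3.png

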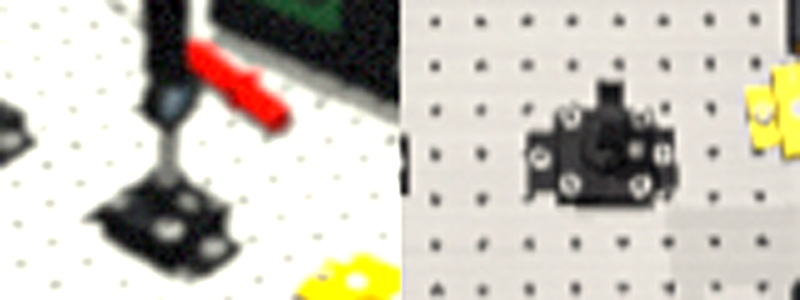

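Run:
```python
from h import *
t=cam("top")
P=lambda X,Y:(245+(X-400)/5-.4,140+Y/5-.4)
print("foot",ray(t,P(606,151),.024).round(4),"lugs",[ray(t,P(601.5,155.5),z).round(4) for z in(.005,.008,.012)])
```

```text
foot [0.6196 0.0329 0.024 ] lugs [array([0.6224, 0.0347, 0.005 ]), array([0.6215, 0.0348, 0.008 ]), array([0.6204, 0.035 , 0.012 ])]
```

Call:
apply_moves:
  targets:
    - [100,-0.9,-3,0,0.15]
    - [100,-0.9,-7.0,0,0.15]
    - [100,-0.9,-7.0,4,0.15]
    - [100,-0.9,-7.0,8,0.15]
    - [100,-0.9,-7.0,8,0.15]

```text
t: 8.45
position: [0.4731, -0.0673, 0.1238]
eef_rot: [[0.155, 0.988, -0.005], [0.988, -0.155, -0.001], [-0.002, -0.004, -1.0]]
ft_force: [0.4, 0.3, 0.2]
width: 0.087
finger_force: 0.0
```

```bash
python3 go.py .474 -.0697 .0636 -9
```

```text
t 8.45 at [ 0.4731 -0.0673  0.1238] yaw -8.9 tilt [-0.005 -0.001 -1.   ] | cm [-0.21  0.15  6.02] turn 0.002 q7 -3.0 F [0.4 0.3 0.2] w 0.087 ff 0.0
```

Call:
apply_moves:
  targets:
    - [100,-0.2,0.15,3,0]
    - [100,-0.2,0.15,5.8,0]
    - [80,-0.2,0.15,6,0]
    - [40,-0.2,0.15,6,0]
    - [30,-0.2,0.15,6,0]
  squeeze: 15

```text
t: 9.07
position: [0.477, -0.07, 0.067]
eef_rot: [[0.155, 0.988, 0.002], [0.988, -0.155, 0.0], [0.001, 0.002, -1.0]]
ft_force: [-0.5, 0.7, 0.8]
width: 0.0652
finger_force: 0.0
```

Call:
apply_moves:
  targets:
    - [0,0,0,0,0]
    - [0,0,0,0,0]
    - [0,0,0,0,0]
    - [0,0,0,0,0]
    - [0,0,0,0,0]

```text
t: 9.7
position: [0.4756, -0.0701, 0.0655]
eef_rot: [[0.155, 0.988, -0.0], [0.988, -0.155, -0.0], [-0.0, -0.0, -1.0]]
ft_force: [-0.9, 1.0, -0.2]
width: 0.0193
finger_force: 15.0
```

Call:
apply_moves:
  targets:
    - [0,0,0,-1,0]
    - [0,0,0,-4,0]
    - [0,0,0,-8,0]
    - [0,0,0,-12,0]
    - [0,0,0,-14,0]
  squeeze: 25

```text
t: 10.32
position: [0.4765, -0.0704, 0.2082]
eef_rot: [[0.156, 0.988, 0.003], [0.988, -0.156, 0.001], [0.001, 0.003, -1.0]]
ft_force: [-0.2, 0.2, -2.5]
width: 0.019
finger_force: 25.0
```

```bash
python3 go.py .6195 .179 .204 -0.4
```

```text
t 10.32 at [ 0.4765 -0.0704  0.2082] yaw -8.97 tilt [ 0.003  0.001 -1.   ] | cm [26.86 10.23  0.48] turn -0.15 q7 -7.0 F [-0.2  0.2 -2.5] w 0.019 ff 24.99959170818329
```

Call:
apply_moves:
  targets:
    - [0,2.5,1,0,0]
    - [0,6.5,2.5,0,-0.05]
    - [0,10.5,4,0,-0.1]
    - [0,14.5,5.5,0,-0.15]
    - [0,18.5,7,0,-0.15]

```text
t: 10.95
position: [0.5741, 0.104, 0.2048]
eef_rot: [[0.005, 1.0, -0.001], [1.0, -0.005, -0.0], [-0.0, -0.001, -1.0]]
ft_force: [-0.3, -0.0, -2.6]
width: 0.0188
finger_force: 25.0
```

```bash
python3 go.py .6195 .179 .204 -0.4
```

```text
t 10.95 at [0.5741 0.104  0.2048] yaw -0.26 tilt [-0.001 -0.    -1.   ] | cm [7.52 4.51 0.07] turn 0.002 q7 -8.0 F [-0.3 -0.  -2.6] w 0.0188 ff 24.998944401741028
```

Call:
apply_moves:
  targets:
    - [0,3.5,2.2,0,0]
    - [0,6.5,4,0,0]
    - [0,7.5,4.5,1,0]
    - [0,7.5,4.5,4,0]
    - [0,7.5,4.5,7,0]

```text
t: 11.58
position: [0.6187, 0.1764, 0.1338]
eef_rot: [[0.006, 1.0, -0.001], [1.0, -0.006, -0.001], [-0.001, -0.001, -1.0]]
ft_force: [0.1, 0.2, -3.0]
width: 0.019
finger_force: 25.0
```

Call:
apply_moves:
  targets:
    - [0,0,0,2,0]
    - [0,0,0,3,0]
    - [0,0,0,3,0]
    - [0,0,0,3,0]

```text
t: 12.08
position: [0.6199, 0.1766, 0.1066]
eef_rot: [[0.006, 1.0, 0.001], [1.0, -0.006, 0.001], [0.001, 0.001, -1.0]]
ft_force: [-0.3, 0.1, -3.2]
width: 0.0191
finger_force: 25.0
```

```bash
python3 go.py .6195 .179 .0775 -0.4
python3 - <<'E'
from h import *
a=cam("side")["frame"][170:230,250:330];b=cam("top")["frame"][140:200,195:275]
cv2.imwrite("pics/g4.png",cv2.convertScaleAbs(cv2.resize(np.hstack([a,b])[:,:,::-1],None,fx=5,fy=5,interpolation=cv2.INTER_CUBIC),alpha=1.5))
E
```

```text
t 12.07 at [0.6199 0.1766 0.1066] yaw -0.36 tilt [ 0.001  0.001 -1.   ] | cm [ 0.24 -0.04  2.91] turn 0.001 q7 -9.0 F [-0.3  0.1 -3.2] w 0.0191 ff 24.999651610851288
```

View pics/g4.png

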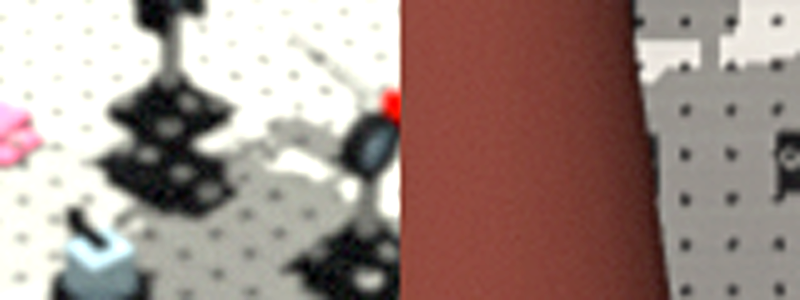

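The small lens hovers squarely above the base nearest the laser (foot (170,118), base (172,180) in the crop). Lowering it.

Call:
apply_moves:
  targets:
    - [0,0.2,0,1,0]
    - [0,0.2,0,2,0]
    - [0,0.2,0,2.6,0]
    - [0,0.2,0,2.8,0]
    - [0,0.2,0,2.8,0]

```text
t: 12.8
position: [0.6194, 0.1784, 0.0777]
eef_rot: [[0.006, 1.0, 0.0], [1.0, -0.006, 0.0], [0.0, 0.0, -1.0]]
ft_force: [-1.1, -0.1, -1.2]
width: 0.0192
finger_force: 25.0
```

Call:
apply_moves:
  targets:
    - [0,0,0,0.1,0]
    - [0,0,0,0.2,0]
    - [0,0,0,0.2,0]

```text
t: 13.18
position: [0.6199, 0.1787, 0.0776]
eef_rot: [[0.006, 1.0, 0.001], [1.0, -0.006, 0.001], [0.001, 0.001, -1.0]]
ft_force: [-6.6, -1.0, 14.2]
width: 0.0188
finger_force: 25.0
```

Seated. I'll release, rise and head for the large lens.

Call:
apply_moves:
  targets:
    - [25,0,0,-0.2,0]
    - [40,0,0,-0.2,0]
    - [70,0,0,-0.2,0]
    - [100,0,0,-0.2,0]
    - [100,0,0,-0.2,0]

```text
t: 13.8
position: [0.6192, 0.1785, 0.0775]
eef_rot: [[0.006, 1.0, -0.0], [1.0, -0.006, -0.0], [-0.0, -0.0, -1.0]]
ft_force: [0.3, -1.0, -0.9]
width: 0.0538
finger_force: 0.0
```

Call:
apply_moves:
  targets:
    - [100,0,0,-3,0]
    - [100,0,0,-8,0]
    - [100,0,0,-13,0]
    - [100,0,-5,-13,0]
    - [100,0,-10,-13,0]

```text
t: 14.42
position: [0.5186, 0.179, 0.2079]
eef_rot: [[0.007, 1.0, 0.001], [1.0, -0.007, 0.0], [0.0, 0.001, -1.0]]
ft_force: [-0.8, 0.6, 1.2]
width: 0.0863
finger_force: 0.0
```

```bash
python3 go.py .4149 .1990 .145 -20; python3 go.py .4149 .1990 .0636 -20
```

```text
t 14.43 at [0.5186 0.179  0.2079] yaw -0.38 tilt [ 0.001  0.    -1.   ] | cm [  1.94 -10.39   6.28] turn 0.342 q7 -20.0 F [-0.8  0.6  1.2] w 0.0863 ff 0.0
t 14.43 at [0.5186 0.179  0.2079] yaw -0.38 tilt [ 0.001  0.    -1.   ] | cm [  1.93 -10.4   14.42] turn 0.342 q7 -20.0 F [-0.8  0.6  1.2] w 0.0863 ff 0.0
```

Call:
apply_moves:
  targets:
    - [100,1.9,-4,0,0.17]
    - [100,1.9,-8,0,0.34]
    - [100,1.9,-10.4,0,0.34]
    - [100,1.9,-10.4,3,0.34]
    - [100,1.9,-10.4,6,0.34]

```text
t: 15.05
position: [0.4153, 0.1991, 0.1474]
eef_rot: [[0.339, 0.941, 0.001], [0.941, -0.339, 0.002], [0.002, 0.0, -1.0]]
ft_force: [-0.1, -0.2, 0.2]
width: 0.0874
finger_force: 0.0
```

Call:
apply_moves:
  targets:
    - [100,0,0,0,0]

```text
t: 15.18
position: [0.4141, 0.1979, 0.1462]
eef_rot: [[0.339, 0.941, -0.003], [0.941, -0.339, -0.002], [-0.003, -0.002, -1.0]]
ft_force: [0.3, -0.3, 0.7]
width: 0.087
finger_force: 0.0
```

```bash
python3 go.py .4149 .1990 .0636 -20
python3 - <<'E'
from h import *
a=cam("side")["frame"][150:250,170:270];b=cam("top")["frame"][195:295,170:270]
cv2.imwrite("pics/g5.png",cv2.convertScaleAbs(cv2.resize(np.hstack([a,b])[:,:,::-1],None,fx=4,fy=4,interpolation=cv2.INTER_CUBIC),alpha=1.5))
E
```

```text
t 15.18 at [0.4141 0.1979 0.1462] yaw -19.84 tilt [-0.003 -0.002 -1.   ] | cm [0.16 0.05 8.26] turn 0.003 q7 -51.0 F [ 0.3 -0.3  0.7] w 0.087 ff 0.0
```

View pics/g5.png

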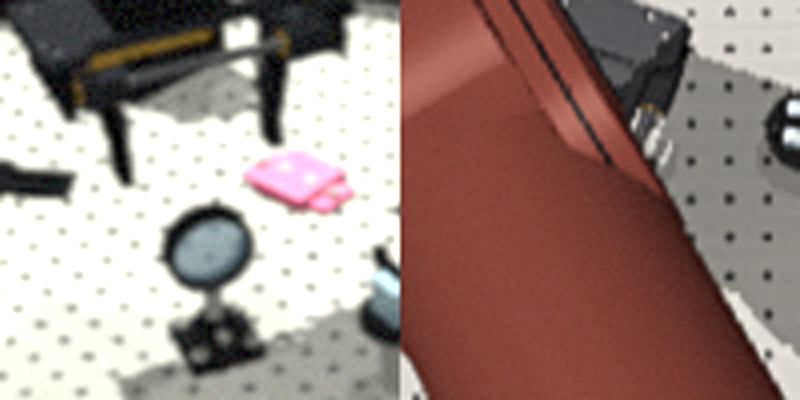

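The tip midpoint (200,161) lies on the large lens's upright axis, ring at (210,247). Descending.

Call:
apply_moves:
  targets:
    - [100,0.1,0,3,0]
    - [100,0.1,0,5.5,0]
    - [100,0.1,0,7.5,0]
    - [100,0.1,0,8.2,0]
    - [80,0.1,0,8.2,0]
  squeeze: 15

```text
t: 15.9
position: [0.4162, 0.2, 0.0663]
eef_rot: [[0.339, 0.941, 0.001], [0.941, -0.339, 0.0], [0.001, 0.0, -1.0]]
ft_force: [-0.1, -0.1, 1.0]
width: 0.0827
finger_force: 0.0
```

Call:
apply_moves:
  targets:
    - [40,0,0,0,0]
    - [40,0,0,0,0]
    - [40,0,0,0,0]
    - [40,0,0,0,0]
    - [40,0,0,0,0]

```text
t: 16.52
position: [0.4159, 0.2, 0.066]
eef_rot: [[0.339, 0.941, 0.0], [0.941, -0.339, 0.001], [0.001, 0.0, -1.0]]
ft_force: [-2.4, 0.1, 5.5]
width: 0.0579
finger_force: 15.0
```

Call:
apply_moves:
  targets:
    - [40,0,0,-1,0]
    - [40,0,0,-4,0]
    - [40,0,0,-8,0]
    - [40,0,0,-12,0]
    - [40,0,0,-14.5,0]
  squeeze: 25

```text
t: 17.15
position: [0.416, 0.1996, 0.2127]
eef_rot: [[0.34, 0.941, 0.001], [0.941, -0.34, 0.001], [0.001, 0.001, -1.0]]
ft_force: [-0.8, 0.3, -3.6]
width: 0.0572
finger_force: 25.0
```

```bash
python3 go.py .621 -.198 .208 -0.4
```

```text
t 17.15 at [0.416  0.1996 0.2127] yaw -19.85 tilt [ 0.001  0.001 -1.   ] | cm [-30.43  32.78   0.45] turn -0.339 q7 -53.0 F [-0.8  0.3 -3.6] w 0.0572 ff 24.974048137664795
```

Call:
apply_moves:
  targets:
    - [40,-2,2.2,0,-0.05]
    - [40,-5.5,5.9,0,-0.12]
    - [40,-9,9.7,0,-0.2]
    - [40,-12.5,13.5,0,-0.28]
    - [40,-16,17.2,0,-0.34]

```text
t: 17.77
position: [0.5234, -0.0108, 0.2109]
eef_rot: [[0.004, 1.0, 0.0], [1.0, -0.004, 0.0], [0.0, 0.0, -1.0]]
ft_force: [0.5, 0.6, -2.8]
width: 0.0573
finger_force: 25.0
```

```bash
python3 go.py .621 -.197 .208 -0.4
```

```text
t 17.77 at [ 0.5234 -0.0108  0.2109] yaw -0.21 tilt [ 0.  0. -1.] | cm [-18.59   9.82   0.29] turn 0.003 q7 0.0 F [ 0.5  0.6 -2.8] w 0.0573 ff 24.976357519626617
```

Call:
apply_moves:
  targets:
    - [40,-4,2.2,0,0]
    - [40,-8.5,4.5,0,0]
    - [40,-13,7,0,0]
    - [40,-16.5,9,0,0]
    - [40,-18.6,9.8,0,0]

```text
t: 18.4
position: [0.6201, -0.1979, 0.2101]
eef_rot: [[0.008, 1.0, -0.002], [1.0, -0.008, -0.001], [-0.001, -0.002, -1.0]]
ft_force: [-0.2, 0.6, -2.9]
width: 0.0571
finger_force: 25.0
```

Call:
apply_moves:
  targets:
    - [40,0,0,3,0]
    - [40,0,0,6,0]
    - [40,0,0,9,0]
    - [40,0,0,10,0]
    - [40,0,0,10,0]

```text
t: 19.02
position: [0.6198, -0.1956, 0.1106]
eef_rot: [[0.006, 1.0, -0.001], [1.0, -0.006, 0.0], [0.0, -0.001, -1.0]]
ft_force: [0.6, -0.7, -2.0]
width: 0.0574
finger_force: 25.0
```

```bash
python3 go.py .621 -.197 .078 -0.4
python3 - <<'E'
from h import *
a=cam("side")["frame"][190:290,350:450];b=cam("top")["frame"][120:220,320:420]
cv2.imwrite("pics/g6.png",cv2.convertScaleAbs(cv2.resize(np.hstack([a,b])[:,:,::-1],None,fx=4,fy=4,interpolation=cv2.INTER_CUBIC),alpha=1.5))
E
```

```text
t 19.02 at [ 0.6198 -0.1956  0.1106] yaw -0.34 tilt [-0.001  0.    -1.   ] | cm [-0.14  0.12  3.26] turn 0.001 q7 32.0 F [ 0.6 -0.7 -2. ] w 0.0574 ff 24.973803162574768
```

View pics/g6.png

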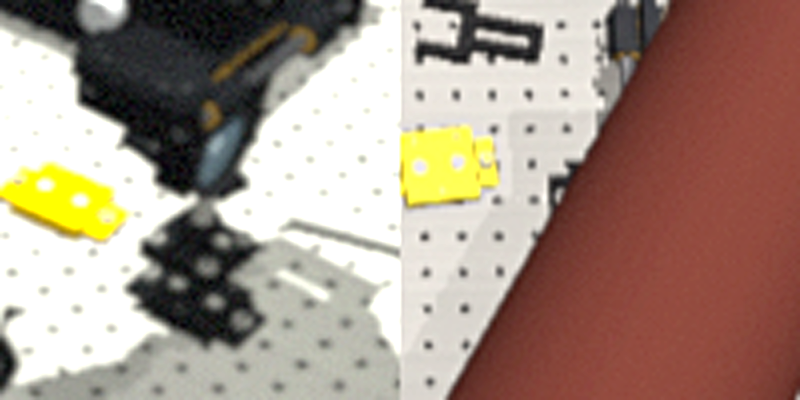

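The large lens hovers level over the far base (foot about (205,250), base about (200,300)). Lowering it.

Call:
apply_moves:
  targets:
    - [40,-0.1,0.1,1,0]
    - [40,-0.1,0.1,2,0]
    - [40,-0.1,0.1,2.8,0]
    - [40,-0.1,0.1,3.1,0]
    - [40,-0.1,0.1,3.1,0]

```text
t: 19.75
position: [0.6209, -0.1968, 0.0793]
eef_rot: [[0.006, 1.0, -0.0], [1.0, -0.006, -0.0], [-0.0, -0.0, -1.0]]
ft_force: [0.3, 0.7, -2.2]
width: 0.057
finger_force: 25.0
```

Call:
apply_moves:
  targets:
    - [40,0,0,0.1,0]
    - [40,0,0,0.2,0]
    - [40,0,0,0.2,0]

```text
t: 20.12
position: [0.6213, -0.1968, 0.0781]
eef_rot: [[0.006, 1.0, 0.001], [1.0, -0.006, 0.0], [0.0, 0.001, -1.0]]
ft_force: [-1.1, 0.5, 3.1]
width: 0.0577
finger_force: 25.0
```

Call:
apply_moves:
  targets:
    - [75,0,0,0,0]
    - [85,0,0,0,0]
    - [100,0,0,0,0]
    - [100,0,0,0,0]
    - [100,0,0,0,0]

```text
t: 20.75
position: [0.6211, -0.1968, 0.0775]
eef_rot: [[0.006, 1.0, -0.0], [1.0, -0.006, -0.0], [-0.0, -0.0, -1.0]]
ft_force: [0.2, -0.3, -0.1]
width: 0.0859
finger_force: 0.0
```

Call:
apply_moves:
  targets:
    - [100,0,0,-2,0]
    - [100,0,0,-7,0]
    - [100,0,0,-13,0]
    - [100,-3,-5,-13,0]
    - [100,-6,-10,-13,0]

```text
t: 21.38
position: [0.52, -0.2575, 0.2096]
eef_rot: [[0.006, 1.0, 0.002], [1.0, -0.006, -0.001], [-0.001, 0.002, -1.0]]
ft_force: [-0.5, -1.1, 0.8]
width: 0.0868
finger_force: 0.0
```

Call:
apply_moves:
  targets:
    - [100,-4,-4,0,0]
    - [100,-9,-6,0,0]
    - [100,-14,-7,0,0]
    - [100,-14,-7,0,0]

```text
t: 21.88
position: [0.4467, -0.4007, 0.2093]
eef_rot: [[0.014, 1.0, 0.0], [1.0, -0.014, -0.003], [-0.003, 0.0, -1.0]]
ft_force: [-0.7, 0.1, 0.4]
width: 0.0871
finger_force: 0.0
```

Run:
```python
from h import *
t=cam("top")["frame"];s=cam("side")["frame"]
r=lambda f:cv2.resize(f[:,:,::-1],(400,300),interpolation=cv2.INTER_CUBIC)
z=lambda u,v:r(t[v-30:v+30,u-40:u+40])
cv2.imwrite("pics/fin.png",cv2.convertScaleAbs(np.vstack([np.hstack([z(232,170),z(372,168)]),np.hstack([r(s[170:230,250:330]),r(s[130:310,230:470])])]),alpha=1.5))
```

View pics/fin.png

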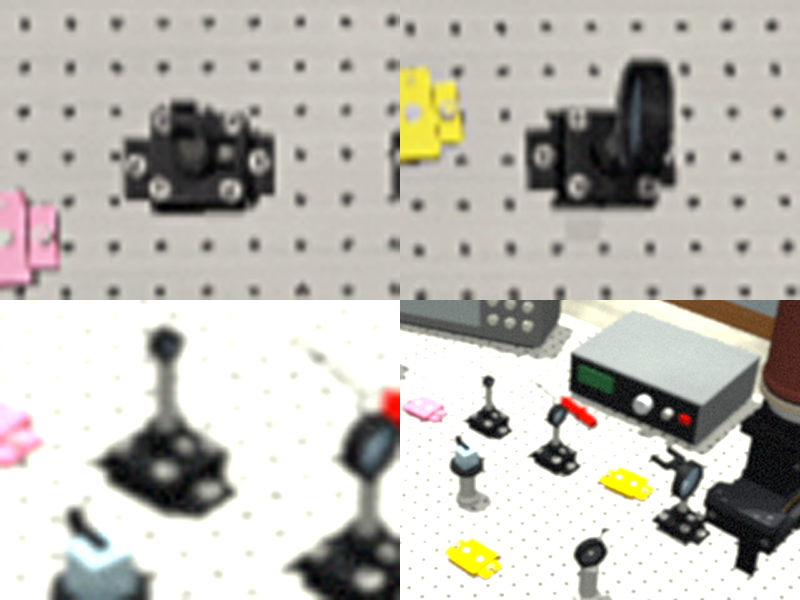

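Run:
```python
from h import *
t=cam("top")
for n,u0,v0,X0,f,l in(("small",192,140,0,(196.5,155.5),(198.5,163.5)),("large",332,138,400,(612.5,152.5),(603,155))):
    P=lambda q:(u0+(q[0]-X0)/5-.4,v0+q[1]/5-.4)
    print(n,"foot",ray(t,P(f),.024).round(4),"base",ray(t,P(l),.008).round(4))
```

```text
small foot [0.6186 0.1782 0.024 ] base [0.6186 0.1787 0.008 ]
large foot [ 0.6217 -0.2023  0.024 ] base [ 0.6249 -0.2012  0.008 ]
```

All three feet sit within about 4 mm of their base centres, are upright and face along the beam. Handing in.

```bash
python3 -c "
from rig import *
print(close_job())"
```

```text
the job is handed in; nothing more can be done
None
```

The job is handed in: the small, medium and large lenses stand upright on the near, middle and far bases, each within about 4 mm of centre by camera, and the arm was never made to touch the iris, mirror or splitter; no verdict was returned.

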